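# Charge the grinding bowl with balls from a bail pail

### The job

Lift the little steel pail of grinding balls out of its dock (only its swinging bail handle is in reach there), stand it on the bare table and let go of it, then take hold of it afresh in a way that lets you tip it and pour all five balls into the grinding bowl. Bring the spout down close over the bowl, within about three centimetres of the rim, before you tip, so that no ball bounces out or is spilled. Finish with the emptied pail standing upright on the bare table clear of the dock, and leave the other things on the table alone.

Things in the scene. Friction and masses are not known exactly. Their poses are not given: they have to be found in the camera images.
- pail: Bare stainless scoop-pail with the five balls, 0.29 to 0.41 kg in all. Origin: centre of the underside of its flat floor; +x points out over the spout, z up. Floor 3 mm thick, x=-26 to +22 mm; 62 mm wide over its 3 mm side walls, 46 mm high; rear wall at x=-26. In front the floor turns up at 45 degrees to the lip: tipped forward, balls stay in to about 40 degrees and are all out by 65.
- pail_lip (a point): Middle of the front edge of the spout lip: 62 mm ahead of and 43 mm above the pail's origin.
- pail_tail (a point): Centre of the top of the pail's tail grip: upright black plastic slab rigid with the rear wall, 12 mm thick across the pail (y), 26 mm long (pail x from -52 to -26 mm), from 5 to 95 mm above the pail's underside. This point is at x=-39, z=95 mm in the pail's frame. Can be gripped only once the pail is out of the dock.
- bail (a joint): Angle (rad) of the pail's bail handle: 0 upright, positive folded back past the tail grip (stop 1.75, lying behind it), negative forward over the spout (stop -1.0). Hinge line across the pail at x=0, z=56 mm in its frame. It swings almost freely: it stays standing only within about 0.2 rad of upright, else falls to that side. The pail hangs level from it and cannot be tipped by it.
- bail_bar (a point): Middle of the bail's cross bar, a round steel bar 6 mm thick and 62 mm long running across the pail, 80 mm from the hinge line (136 mm above the pail's underside when upright).
- dock: Fixed white plastic cradle where the pail is parked at first, same heading, the pail's origin 4 mm above its own. Origin: centre of the underside, on the table. Walls 52 mm high along the sides (86 mm wide outside) and in front (to x=+77 mm); behind, two 92 mm high blocks and a back wall (x=-67 to -34 mm) enclose the tail grip with 8 mm of play. The pail comes out straight up.
- jar: Fixed steel grinding bowl on a grey 125 x 125 x 10 mm clamp plate. Origin: centre of the plate's underside on the table, z up. Bowl outside diameter 94 to 100 mm, rim 65 mm above the table.
- jar_mouth (a point): Centre of the bowl's mouth, in the plane of its rim, 65 mm above the table; opening 90 mm in diameter.
- jar_in (a point): Centre of the bowl's inner floor, 16 mm above the table.
- ball0_center (a point): Centre of one of five equal steel grinding balls, 18 mm in diameter, 24 g, lying in the pail at the start.
- ball1_center (a point): Centre of one of five equal steel grinding balls, 18 mm in diameter, 24 g, lying in the pail at the start.
- ball2_center (a point): Centre of one of five equal steel grinding balls, 18 mm in diameter, 24 g, lying in the pail at the start.
- ball3_center (a point): Centre of one of five equal steel grinding balls, 18 mm in diameter, 24 g, lying in the pail at the start.
- ball4_center (a point): Centre of one of five equal steel grinding balls, 18 mm in diameter, 24 g, lying in the pail at the start.
- canister_a: Bystander: tall black tin with a green band, 72 mm diameter, 182 mm high. Origin: centre of its underside.
- canister_b: Bystander: a second tin like canister_a.
- wrench: Bystander: wrench lying flat. Origin: underside, mid-length.
- cup: Bystander: steel cup, 72 mm across, 75 mm high. Origin: centre of its underside.
- brush: Bystander: hand brush lying flat. Origin: underside, mid-length.
- clamp_ring: Bystander: steel clamp ring lying flat, 80 mm across, 12 mm high. Origin: centre of its underside.
There are look-alikes about, which are no part of the job. Leave any yellow look-alike of the pail alone.

How it is judged:
By the outcome, as a careful person would: the job done as asked, in the order asked, and still so for the second after the job is handed in, with the robot touching nothing.
It also fails if it takes over 72 s, if anything falls off the work surface, if the arm or the gripper's body presses on something with over 40 N, if the wrist force passes 120 N, or if a joint passes its speed limit or range.

### The arm

A 6-joint arm with a two-finger parallel gripper is mounted at the origin on the work surface. World frame = base frame: x ahead of the robot, y to its left, z up, the work surface at z = 0. Lengths are in m, angles in rad, forces in N, time in s.
With the tool pointing down it reaches from about 0.325 to 1 m from the base axis. Payload 5.1 kg.
Tool frame: the origin (TCP) lies at the very end of the fingers, on their centre line; the grasp point (between the pads) lies 19 mm behind it; z points along the fingers, y is the line along which they close (so a half turn about z gives the same grasp; the last joint's range is limited). The gripper opens to 85 mm and grips with 20 to 120 N. Pads are 22 mm wide; open, the fingers measure 114 mm over their backs; the gripper's body (76 mm by 85 mm) begins 54 mm behind the grasp point. The pads swing forward as they close: fully open they stand 13 mm farther back than shut.
Start: joints at [1.097, 0.124, 1.65, -0, 1.367, -0.083], TCP at [0.248, 0.601, 0.231] pointing down, gripper open.
Joint ranges: [-2.61, 2.61], [-1.02, 2.33], [0.03, 2.71], [-1.35, 4.49], [0.32, 2.68], [-2.91, 2.91]. Speed limits (rad/s): [2.57, 2.57, 3.14, 3.14, 3.14, 3.14].

### API

Orientations are given as a rotation vector (axis times angle).
In Python, from workcell import sense, optics, hand_in gives the robot as it stands.
- The arm moves only by the tool jog_arm, never from a script. Its argument "plan" is text: rows parted by semicolons, each of 7 numbers parted by spaces: the shift along the tool's x, y, z in units of 20 mm (1.0 is 20 mm), then the turn, a rotation vector about the tool's x, y, z in units of 0.15 rad (1.0 is 0.15 rad), then the gripper's target within -1 to 1 (shut at 1, half-way at 0, fully open at -1). A call has exactly 8 rows; each row shifts and turns the commanded pose from where the row before left it, along the tool's axes as they then stand; what a row does not reach is not made up. A row lasts 1/10 s, in which the tool goes at most 50 mm and 8.59 degrees, less where a joint would pass 70% of its speed; a pose out of reach is approached as far as the arm can. A call with a number of a shift or a turn outside -1 to 1 is refused whole. A call with a gripper value outside its range is refused whole. The fingers move at their own pace and stop on an object; "grip_force" is the grip in N (left out, the last holds). Time passes only in rows, so rows that do not move let the fingers close, or fill a call up. It gives the time, the measured TCP pose, the force, the opening and the grip force at its end, in the units of the state.
- sense(): the state, without advancing time (a new reading comes with each control period).
- optics.snapshot(name): name is "scene" or "top" or "wrist"; returns a dict with "image" (480x640x3 uint8, red, green, blue), "K" (3x3 intrinsics, pixels), "R" (3x3) and "t" (3): a world point X has camera coordinates R X + t; the wrist camera has in their place "mount" (4x4, takes a point from camera to tool coordinates, whose origin is the TCP and whose axes are the flange's). Camera axes: x right, y down, z forward; pixel columns grow to the right and rows downward; lengths in m; the calibration is good to about 2 mm. A picture is of the moment at which its call begins: read the wrist's pose just before it. There is no depth.
- hand_in(): hands the job in; it is judged then, once.
The state is a dict: "time_s": time; "q": joint angles; "qvel": joint speeds; "tau": joint torques, N m; "tool_pos": TCP position; "tool_rot": TCP orientation; "contact_force": force on the tool from outside, world axes, zero at the start; "torque": the same for the moment, N m; "opening": finger opening in m; "grip_force": force on a finger pad.
Only numpy, scipy, OpenCV 4.12 (cv2) and the standard library are available. Lean on these libraries where they do the work, as an engineer would, in place of code of your own. Each camera call takes 0.05 s, during which the arm holds its last target. There are 200 camera calls.

## Working session

There is one attempt and no reset: what is moved stays moved. The work goes in short steps, Python scripts to look and compute and a tool call to move; the robot and the scene stay as the last step left them, time stands still between calls to the robot, and variables do not carry over. Pictures are saved under pics/ and viewed, at most 10 in all, crops included, and the job is handed in when it is done.

Besides the shell and the picture viewer there is one more tool, called after ">>>" as name(argument=value, ...), one argument or row to a line, values as JSON. jog_arm: Moves the arm, as the interface text tells. Shifts and turns lie within -1 to 1; 1 stands for 20 mm of shift or 0.15 rad of turn. Its arguments: {"type":"object","properties":{"plan":{"type":"string"},"grip_force":{"type":"number"}},"required":["plan"]}

```bash
mkdir -p pics; ls
cat > h.py <<'E'
import numpy as np, cv2
from workcell import sense, optics, hand_in
from scipy.spatial.transform import Rotation as Ro
def ray(s,uv,rot=None,pos=None):
    d=np.linalg.inv(s["K"])@np.array([uv[0],uv[1],1.])
    if "R" in s and s["R"] is not None: return -s["R"].T@s["t"], s["R"].T@d
    M=s["mount"]; R=Ro.from_rotvec(rot).as_matrix()
    return R@M[:3,3]+pos, R@M[:3,:3]@d
def on(s,uv,z,*a):
    o,d=ray(s,uv,*a); return o+d*(z-o[2])/d[2]
def proj(s,X,rot=None,pos=None):
    X=np.array(X,float)
    if "R" in s and s["R"] is not None: c=s["R"]@X+s["t"]
    else:
        M=s["mount"]; R=Ro.from_rotvec(rot).as_matrix(); c=M[:3,:3].T@(R.T@(X-pos)-M[:3,3])
    p=s["K"]@c; return p[:2]/p[2]
def save(n,im): cv2.imwrite("pics/"+n+".png",im[...,::-1])
E
python3 - <<'E'
from h import *
import pickle
S=sense();print({k:np.round(v,3) for k,v in S.items()})
d={}
for n in("scene","top"):
    s=optics.snapshot(n);save(n,s["image"]);d[n]=s
    print(n,s.keys(), -s["R"].T@s["t"])
pickle.dump(d,open("s0.pkl","wb"))
E
```

```text
pics
{'time_s': np.float64(0.0), 'q': array([ 1.097,  0.124,  1.652, -0.   ,  1.368, -0.083]), 'qvel': array([-0.   ,  0.001, -0.001,  0.001,  0.001,  0.   ]), 'tau': array([-1.0000e-03, -4.2363e+01, -3.6544e+01, -0.0000e+00,  7.0000e-03,
        0.0000e+00]), 'tool_pos': array([0.247, 0.6  , 0.23 ]), 'tool_rot': array([-6.100e-01, -3.081e+00,  3.000e-03]), 'contact_force': array([-0.29 , -0.154,  0.214]), 'torque': array([-0.057, -0.064,  0.022]), 'grip_force': np.float64(0.0), 'opening': np.float64(0.086)}
scene dict_keys(['image', 'K', 'R', 't']) [1.09038575 0.37755561 1.09343729]
top dict_keys(['image', 'K', 'R', 't']) [ 0.4193945  -0.00981433  1.41119179]
```

View pics/top.png

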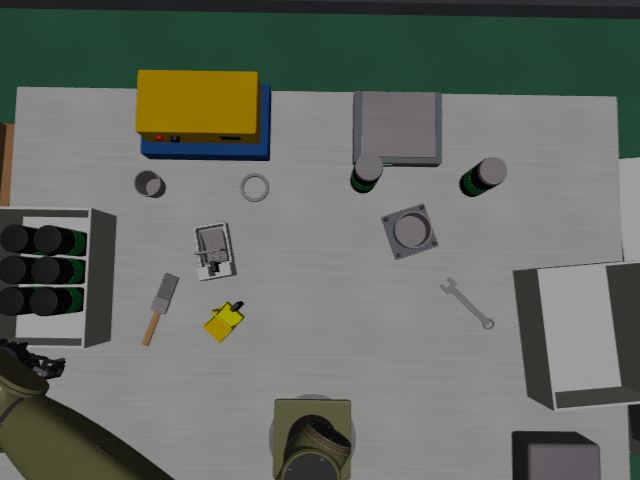

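View pics/scene.png

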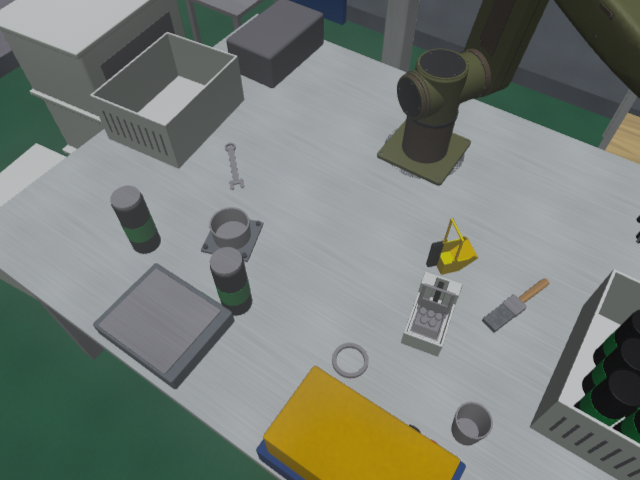

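The top view shows the dock at about (214,252) with its front facing up the picture (+x), the bowl at (411,231) and the yellow look-alike at (224,320). In the scene view the dock is at (433,310). I'll zoom in on the dock in both views.

Run:
```python
from h import *
import pickle
d=pickle.load(open("s0.pkl","rb"))
a=cv2.resize(d["top"]["image"][215:290,180:250],None,fx=5.6,fy=7.46,interpolation=cv2.INTER_CUBIC)
a=cv2.resize(d["top"]["image"][215:290,180:250],None,fx=5.6,fy=5.6,interpolation=cv2.INTER_CUBIC)
b=cv2.resize(d["scene"]["image"][265:360,395:465],None,fx=5.6,fy=5.6,interpolation=cv2.INTER_CUBIC)
h=max(a.shape[0],b.shape[0]);c=np.zeros((h,a.shape[1]+b.shape[1],3),np.uint8)
c[:a.shape[0],:a.shape[1]]=a;c[:b.shape[0],a.shape[1]:]=b
save("zoom",c);print(c.shape)
t=d["top"]
for uv,z in [((214,252),.05),((411,231),.065),((224,320),.04)]: print(on(t,uv,z))
print(d["top"]["K"],d["scene"]["K"])
```

```text
(532, 784, 3)
[0.49208848 0.26768535 0.05      ]
[ 0.55493103 -0.25358608  0.065     ]
[0.31284356 0.23735725 0.04      ]
[[512.21606523   0.         320.81894182]
 [  0.         512.21606523 237.58184176]
 [  0.           0.           1.        ]] [[524.99139402   0.         318.34065435]
 [  0.         524.99139402 244.79786326]
 [  0.           0.           1.        ]]
```

View pics/zoom.png

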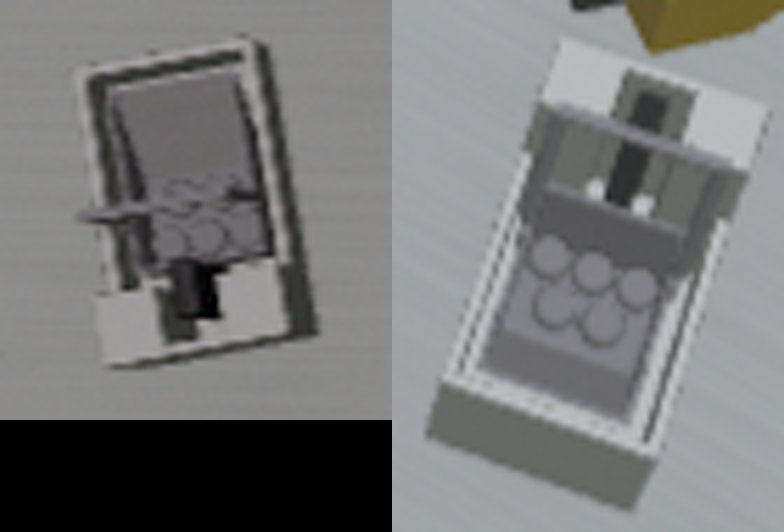

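The bail stands almost upright. The bar ends are at zoom (80,217) to about (217,193) in the top view and (545,110) to (735,165) in the scene view. The tail is at (197,290) at the back and the spout points to world +x.

Run:
```python
from h import *
import pickle
d=pickle.load(open("s0.pkl","rb"));t=d["top"];s=d["scene"]
T=lambda x,y:(180+x/5.6-.4,215+y/5.6-.4); S=lambda x,y:(395+(x-392)/5.6-.4,265+y/5.6-.4)
fl=on(t,T(80,70),.052);fr=on(t,T(252,40),.052);bl=on(t,T(103,368),.092);br=on(t,T(290,332),.092)
print("top corners",fl,fr,bl,br,np.linalg.norm(fl-fr),np.linalg.norm(bl-br))
S1=[on(s,S(x,y),z) for x,y,z in((440,378,.052),(655,455,.052),(560,40,.092),(768,105,.092))]
print("scene corners",S1, np.linalg.norm(S1[0]-S1[1]),np.linalg.norm(S1[2]-S1[3]))
for L in((fl,fr,bl,br),(S1[1],S1[0],S1[3],S1[2])):
    f=(L[0]+L[1])/2;b=(L[2]+L[3])/2;u=(f-b)[:2];n=np.linalg.norm(u);u/=n
    print("len",n,"yaw",np.arctan2(u[1],u[0]),"origin",f[:2]-.077*u,b[:2]+.067*u)
def tri(p,q):
    o1,d1=ray(t,p);o2,d2=ray(s,q);k=np.linalg.lstsq(np.c_[d1,-d2],o2-o1,rcond=None)[0]
    a=o1+k[0]*d1;b=o2+k[1]*d2;return (a+b)/2,np.linalg.norm(a-b)
print("bar",tri(T(149,205),S(640,137)))
print("bar ends scene at z .14",on(s,S(545,110),.14),on(s,S(735,165),.14),"top end",on(t,T(80,217),.14))
m=t["image"].astype(int);print(sense()["tool_pos"])
```

```text
top corners [0.55753846 0.32297867 0.052     ] [0.57319288 0.24169438 0.052     ] [0.41657378 0.29771328 0.092     ] [0.43431662 0.21270498 0.092     ] 0.08277799698578175 0.08684019519290133
scene corners [array([0.57228356, 0.24060723, 0.052     ]), array([0.55476092, 0.32414076, 0.052     ]), array([0.43401824, 0.21354746, 0.092     ]), array([0.41522205, 0.29596075, 0.092     ])] 0.08535158282681812 0.08452956113934286
len 0.14252590499402534 yaw 0.1915014214747779 origin [0.48977326 0.26768087] [0.49122041 0.26796144]
len 0.14162150586685893 yaw 0.1962840952332158 origin [0.48800079 0.26735698] [0.49033361 0.26782085]
bar (array([0.48905197, 0.26726031, 0.14366232]), np.float64(0.0014243739687027394))
bar ends scene at z .14 [0.49649638 0.2312459  0.14      ] [0.47825152 0.30093088 0.14      ] top end [0.48315467 0.29906424 0.14      ]
[0.24735959 0.60048964 0.23015413]
```

```bash
cat >> h.py <<'E'
def go(pos,R):
    "turn first (rotvec, tool axes, units .15 rad), then shift in the new tool axes (units 20 mm)"
    S=sense();R0=Ro.from_rotvec(S["tool_rot"]);R=Ro.from_matrix(R)
    print("t",S["time_s"],"q",np.round(S["q"],2),"pos",np.round(S["tool_pos"],4),"F",np.round(S["contact_force"],1),"open",round(float(S["opening"]),4),"grip",round(float(S["grip_force"]),1))
    print("TURN",np.round((R0.inv()*R).as_rotvec()/.15,2),"SHIFT(new)",np.round(R.inv().apply(np.array(pos)-S["tool_pos"])/.02,2),"SHIFT(old)",np.round(R0.inv().apply(np.array(pos)-S["tool_pos"])/.02,2))
def frame(z,y):
    z=np.array(z,float)/np.linalg.norm(z);y=np.array(y,float);y-=z*(y@z);y/=np.linalg.norm(y);return np.c_[np.cross(y,z),y,z]
E
python3 - <<'E'
from h import *
R=frame([0,0,-1],[np.cos(.194),np.sin(.194),0])
go([.490,.2675,.20],R);go([.490,.2675,.25],R)
E
```

```text
t 0.1 q [ 1.1   0.12  1.65 -0.    1.37 -0.08] pos [0.2474 0.6005 0.2302] F [-0.1 -0.2 -0.3] open 0.0851 grip 0.0
TURN [-0.01  0.01  6.57] SHIFT(new) [-18.68   8.69   1.51] SHIFT(old) [-17.56 -10.77   1.53]
t 0.1 q [ 1.1   0.12  1.65 -0.    1.37 -0.08] pos [0.2474 0.6005 0.2302] F [-0.1 -0.2 -0.3] open 0.0851 grip 0.0
TURN [-0.01  0.01  6.57] SHIFT(new) [-18.68   8.69  -0.99] SHIFT(old) [-17.56 -10.78  -0.97]
```

>>> jog_arm(
  plan="-1 -0.6 -0.5 0 0 0 -1;-1 -0.6 -0.5 0 0 0 -1;-1 -0.6 0 0 0 0 -1;-1 -0.6 0 0 0 0 -1;-1 -0.6 0 0 0 0 -1;-1 -0.6 0 0 0 0 -1;-1 -0.6 0 0 0 0 -1;-1 -0.6 0 0 0 0 -1",
  grip_force=40,
)

```text
time_s: 0.9
tool_pos: [0.3592, 0.4502, 0.2507]
tool_rot: [-0.61, -3.081, 0.001]
contact_force: [-0.2, 1.0, -0.1]
opening: 0.0857
grip_force: 0.0
```

>>> jog_arm(
  plan="-1 -0.6 0 0 0 0 -1;-1 -0.6 0 0 0 0 -1;-1 -0.6 0 0 0 0 -1;-1 -0.6 0 0 0 0 -1;-1 -0.6 0 0 0 0 -1;-1 -0.6 0 0 0 0 -1;-1 -0.6 0 0 0 0 -1;-1 -0.6 0 0 0 0 -1",
)

```text
time_s: 1.7
tool_pos: [0.4705, 0.3006, 0.2507]
tool_rot: [-0.61, -3.081, 0.001]
contact_force: [-0.5, -0.0, -0.1]
opening: 0.0854
grip_force: 0.0
```

>>> jog_arm(
  plan="0 0 0 0 0 1 -1;0 0 0 0 0 1 -1;0 0 0 0 0 1 -1;0 0 0 0 0 1 -1;0 0 0 0 0 1 -1;0 0 0 0 0 1 -1;0 0 0 0 0 0.6 -1;0 0 0 0 0 0 -1",
)

```text
time_s: 2.5
tool_pos: [0.4701, 0.3014, 0.2507]
tool_rot: [-2.0, -2.422, 0.001]
contact_force: [-0.5, -0.1, 0.7]
opening: 0.0855
grip_force: 0.0
```

Run:
```python
from h import *
R=frame([0,0,-1],[np.cos(.194),np.sin(.194),0])
go([.490,.2675,.121],R)
S=sense();s=optics.snapshot("wrist");save("w1",s["image"]);a=(S["tool_rot"],S["tool_pos"])
u=np.array([np.cos(.194),np.sin(.194)]);v=np.array([-u[1],u[0]])
for k in(-1,0,1): print(proj(s,[*(np.array([.49,.2675])+k*.031*v),.14],*a))
```

```text
t 2.5 q [ 0.47 -0.09  1.83  0.    1.4   0.28] pos [0.4701 0.3014 0.2507] F [-0.5 -0.1  0.7] open 0.0855 grip 0.0
TURN [-0.01  0.   -0.02] SHIFT(new) [-1.86  0.65  6.49] SHIFT(old) [-1.85  0.66  6.49]
[338.34399017 317.23643298]
[338.69464957 281.58979518]
[339.06714156 243.72374328]
```

View pics/w1.png

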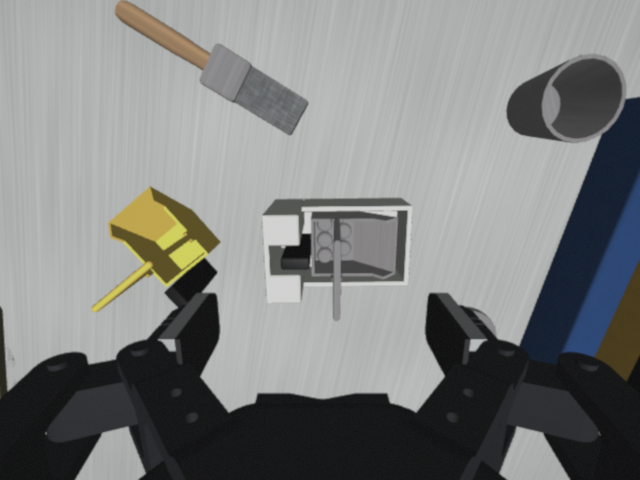

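The wrist view shows the bar from (336,240) to (336,320), which matches the prediction. I'll descend and grip it.

>>> jog_arm(
  plan="-0.95 0.33 0 0 0 0 -1;-0.9 0.32 0 0 0 0 -1;0 0 1 0 0 0 -1;0 0 1 0 0 0 -1;0 0 1 0 0 0 -1;0 0 1 0 0 0 -1;0 0 1 0 0 0 -1;0 0 1 0 0 0 -1",
)

```text
time_s: 3.35
tool_pos: [0.4899, 0.2676, 0.1303]
tool_rot: [-1.998, -2.424, 0.0]
contact_force: [-0.2, -0.3, 1.0]
opening: 0.0853
grip_force: 0.0
```

>>> jog_arm(
  plan="0 0 0.45 0 0 0 -1;0 0 0 0 0 0 0;0 0 0 0 0 0 1;0 0 0 0 0 0 1;0 0 0 0 0 0 1;0 0 0 0 0 0 1;0 0 0 0 0 0 1;0 0 0 0 0 0 1",
  grip_force=50,
)

```text
time_s: 4.15
tool_pos: [0.4905, 0.2679, 0.1231]
tool_rot: [2.0, 2.422, 0.002]
contact_force: [0.4, 0.1, 2.9]
opening: 0.0039
grip_force: 48.9
```

>>> jog_arm(
  plan="0 0 -0.5 0 0 0 1;0 0 -0.5 0 0 0 1;0 0 -0.5 0 0 0 1;0 0 -0.5 0 0 0 1;0 0 -0.5 0 0 0 1;0 0 -0.5 0 0 0 1;0 0 -0.5 0 0 0 1;0 0 -0.5 0 0 0 1",
)

```text
time_s: 4.95
tool_pos: [0.4901, 0.2677, 0.2032]
tool_rot: [2.001, 2.422, 0.0]
contact_force: [-0.3, -0.2, -3.6]
opening: 0.0039
grip_force: 48.9
```

>>> jog_arm(
  plan="0 0 -0.8 0 0 0 1;0 0 -0.8 0 0 0 1;0 0 -0.8 0 0 0 1;0 0 -0.6 0 0 0 1;0 0 -0.3 0 0 0 1;0 0 0 0 0 0 1;0 0 0 0 0 0 1;0 0 0 0 0 0 1",
)

```text
time_s: 5.75
tool_pos: [0.4896, 0.2675, 0.2671]
tool_rot: [-2.0, -2.421, 0.003]
contact_force: [0.4, -0.2, -3.1]
opening: 0.0039
grip_force: 49.0
```

Run:
```python
from h import *
R=frame([0,0,-1],[1,0,0])
go([.50,.04,.25],R)
s=optics.snapshot("scene");i=s["image"];save("s1",cv2.resize(i[120:420,330:570],None,fx=2,fy=2))
```

```text
t 5.75 q [ 0.4  -0.1   1.81 -0.    1.43  0.21] pos [0.4896 0.2675 0.2671] F [ 0.4 -0.2 -3.1] open 0.0039 grip 49.0
TURN [-0.01  0.    1.27] SHIFT(new) [-11.37   0.52   0.85] SHIFT(old) [-11.27  -1.64   0.86]
```

View pics/s1.png

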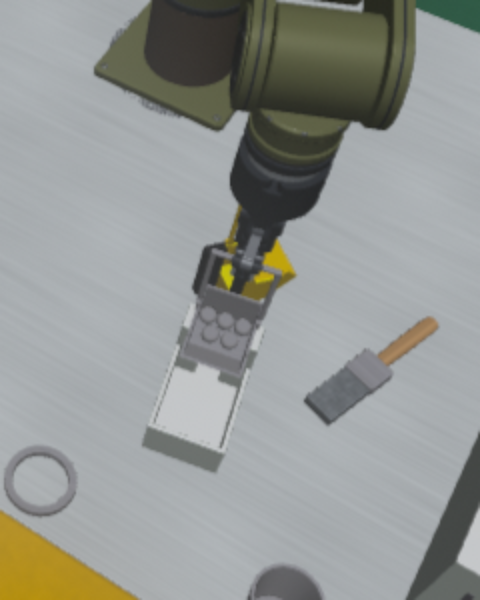

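The pail hangs clear above the dock at crop (225,330) with all five balls in it. I'll carry it to bare table near y=0.04.

>>> jog_arm(
  plan="-0.4 -0.06 0 0 0 0 1;-0.7 -0.1 0 0 0 0 1;-0.9 -0.13 0 0 0 0 1;-0.9 -0.13 0 0 0 0 1;-0.9 -0.13 0 0 0 0 1;-0.9 -0.13 0 0 0 0 1;-0.9 -0.13 0 0 0 0 1;-0.9 -0.13 0 0 0 0 1",
)

```text
time_s: 6.6
tool_pos: [0.496, 0.1346, 0.2682]
tool_rot: [2.001, 2.421, -0.001]
contact_force: [0.7, -0.1, -2.5]
opening: 0.0043
grip_force: 49.0
```

>>> jog_arm(
  plan="-0.9 -0.13 0 0 0 0 1;-0.9 -0.13 0 0 0 0 1;-0.9 -0.13 0 0 0 0 1;-0.8 -0.13 0 0 0 0 1;-0.7 -0.13 0 0 0 0 1;-0.4 -0.1 0 0 0 0 1;-0.2 -0.06 0 0 0 0 1;0 0 0 0 0 0 1",
)

```text
time_s: 7.4
tool_pos: [0.4983, 0.0387, 0.2683]
tool_rot: [-2.001, -2.421, -0.0]
contact_force: [-0.5, -0.0, -3.5]
opening: 0.0036
grip_force: 49.0
```

>>> jog_arm(
  plan="0 0 0.4 0 0 0.2 1;0 0 0.6 0 0 0.25 1;0 0 0.8 0 0 0.25 1;0 0 0.8 0 0 0.25 1;0 0 0.8 0 0 0.2 1;0 0 0.7 0 0 0.1 1;0 0 0.4 0 0 0 1;0 0 0 0 0 0 1",
)

```text
time_s: 8.2
tool_pos: [0.4975, 0.0393, 0.1765]
tool_rot: [-2.217, -2.223, 0.003]
contact_force: [-1.0, 0.5, -3.6]
opening: 0.0038
grip_force: 48.9
```

Run:
```python
from h import *
R=frame([0,0,-1],[1,0,0])
go([.50,.04,.119],R)
```

```text
t 8.2 q [-0.03 -0.17  2.04  0.    1.28 -0.03] pos [0.4975 0.0393 0.1765] F [-1.   0.5 -3.6] open 0.0038 grip 48.9
TURN [-0.02 -0.    0.02] SHIFT(new) [0.04 0.13 2.88] SHIFT(old) [0.03 0.13 2.88]
```

>>> jog_arm(
  plan="0 0 0.4 0 0 0 1;0 0 0.6 0 0 0 1;0 0 0.6 0 0 0 1;0 0 0.5 0 0 0 1;0 0 0.4 0 0 0 1;0 0 0.2 0 0 0 1;0 0 0.1 0 0 0 1;0 0 0.05 0 0 0 1",
)

```text
time_s: 9.0
tool_pos: [0.4986, 0.0391, 0.1214]
tool_rot: [2.219, 2.224, 0.0]
contact_force: [0.3, -0.3, -2.7]
opening: 0.004
grip_force: 49.0
```

>>> jog_arm(
  plan="0 0 0.05 0 0 0 1;0 0 0.05 0 0 0 1;0 0 0 0 0 0 1;0 0 0 0 0 0 1;0 0 0 0 0 0 1;0 0 0 0 0 0 1;0 0 0 0 0 0 1;0 0 0 0 0 0 1",
)

```text
time_s: 9.8
tool_pos: [0.4984, 0.0391, 0.1194]
tool_rot: [-2.219, -2.224, 0.0]
contact_force: [-0.3, -0.0, -0.0]
opening: 0.0036
grip_force: 49.3
```

Wrist force is zero, so the pail is standing. Now I'll release, push the bail forward past its balance point with the rear finger, then lift.

>>> jog_arm(
  plan="0 0 0 0 0 0 0.3;0 0 0 0 0 0 0.3;0 0 0 0 0 0 0.3;0 0 0 0 0 0 0.3;0 0.25 0 0 0 0 0.3;0 0.25 0 0 0 0 0.3;0 0.25 0 0 0 0 0.3;0 0.25 0 0 0 0 0.3",
)

```text
time_s: 10.6
tool_pos: [0.519, 0.0392, 0.1193]
tool_rot: [2.219, 2.224, 0.0]
contact_force: [-0.5, 0.0, 0.0]
opening: 0.0302
grip_force: 0.0
```

>>> jog_arm(
  plan="0 0.25 0 0 0 0 0.3;0 0.25 0 0 0 0 0.3;0 0.25 0 0 0 0 0.3;0 0.25 0 0 0 0 0.3;0 0.25 0 0 0 0 0.3;0 0 -0.3 0 0 0 0.3;0 0 -0.5 0 0 0 0.3;0 0 -0.8 0 0 0 0.3",
)

```text
time_s: 11.4
tool_pos: [0.5428, 0.0393, 0.1516]
tool_rot: [-2.218, -2.223, 0.002]
contact_force: [-0.1, -0.8, 0.3]
opening: 0.0299
grip_force: 0.0
```

>>> jog_arm(
  plan="0 0 -1 0 0 0 0.3;0 0 -1 0 0 0 0.3;0 -1 -1 0 0 0 0.3;0 -1 -1 0 0 0 0;0 -1 -1 0 0 0 0;0 -1 -1 0 0 0 0;0 -1 0 0 0 0 0;0 -1 0 0 0 0 0",
)

```text
time_s: 12.2
tool_pos: [0.423, 0.0389, 0.2742]
tool_rot: [2.216, 2.222, 0.005]
contact_force: [0.3, -0.0, -0.6]
opening: 0.0429
grip_force: 0.0
```

Run:
```python
from h import *
import pickle
S=sense();print(S["q"],S["tool_pos"],S["contact_force"])
d={n:optics.snapshot(n) for n in("scene","top")};pickle.dump(d,open("s1.pkl","wb"))
u,v=proj(d["scene"],[.5,.04,.05]);u2,v2=proj(d["top"],[.5,.04,.05]);print(u,v,u2,v2)
f=lambda i,u,v:cv2.resize(i[int(v)-50:int(v)+50,int(u)-40:int(u)+40],None,fx=5,fy=5,interpolation=cv2.INTER_CUBIC)
save("z2",np.hstack([f(d["top"]["image"],u2,v2),f(d["scene"]["image"],u,v)]))
```

```text
[-3.46976358e-02 -4.29635384e-01  2.06982478e+00 -1.82489812e-05
  1.49707612e+00 -3.72388214e-02] [0.42303983 0.03894289 0.27417871] [ 0.27106909 -0.00329161 -0.55080217]
343.2946740346931 266.17608722786645 299.73195062119083 250.36048095046732
```

View pics/z2.png

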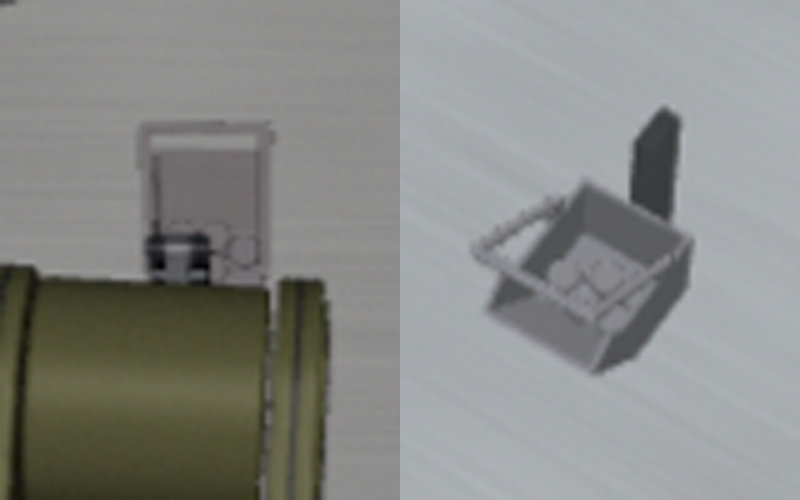

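The pail stands upright with its bail forward and the tail free. Scene crop: tail top about (656,127), lip corners (487,308) and (597,374), rear wall top corners (587,181) and (692,238).

Run:
```python
from h import *
import pickle
d=pickle.load(open("s1.pkl","rb"));s=d["scene"];t=d["top"]
P=lambda x,y,z:on(s,(303+(x-400)/5-.4,216+y/5-.4),z)
tail=P(656,127,.095);a,b=P(487,308,.043),P(597,374,.043);c,e=P(587,181,.046),P(692,238,.046)
lip=(a+b)/2;rear=(c+e)/2
print("tail",tail,"lip",lip,"rear",rear,"w",np.linalg.norm(a-b),np.linalg.norm(c-e),"len",np.linalg.norm(lip-rear))
print("yaw",np.arctan2(*(lip-tail)[1::-1]),np.arctan2(*(lip-rear)[1::-1]),np.arctan2((e-c)[0],-(e-c)[1])) 
# jar: mouth from both views, initial pictures
d0=pickle.load(open("s0.pkl","rb"))
for n,c0,w in(("top",(411,231),34),("scene",(232,222),34)):
    im=d0[n]["image"];h=cv2.cvtColor(im,cv2.COLOR_RGB2GRAY)
    x0,y0=c0[0]-w,c0[1]-w
    cr=cv2.resize(im[y0:y0+2*w,x0:x0+2*w],None,fx=5.8,fy=5.8,interpolation=cv2.INTER_CUBIC);save("j_"+n,cr)
save("jz",np.hstack([cv2.imread("pics/j_top.png")[...,::-1],cv2.imread("pics/j_scene.png")[...,::-1]]))
```

```text
tail [0.45249891 0.03705752 0.095     ] lip [0.55326481 0.04010713 0.043     ] rear [0.46712234 0.03943329 0.046     ] w 0.06223898823064862 0.059456063943946647 len 0.08619731975510421
yaw 0.0302550969567852 0.007822204052289485 -3.1380211975902808
```

View pics/jz.png

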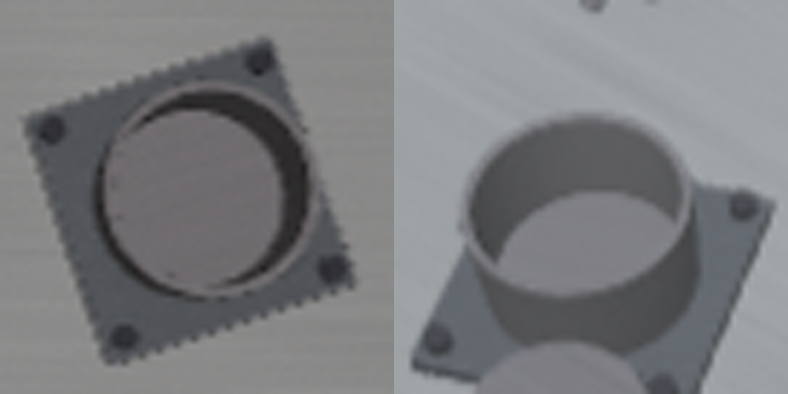

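Run:
```python
from h import *
import pickle
d0=pickle.load(open("s0.pkl","rb"))
print("jar",on(d0["top"],(412.1,229.4),.065),on(d0["scene"],(229.2,222.9),.065))
print("can_a",on(d0["top"],(369,168),.182),"can_b",on(d0["top"],(491,171),.182))
th=np.radians(45)
z=np.array([np.sin(th),0,-np.cos(th)])
R=frame(z,[0,1,0]);g=np.array([.450,.039,.074])
go(g+.019*z-.08*z,R)
```

```text
jar [ 0.5592275  -0.25649537  0.065     ] [ 0.55875905 -0.25852987  0.065     ]
can_a [ 0.69585227 -0.12986952  0.182     ] can_b [ 0.69332952 -0.42770404  0.182     ]
t 12.3 q [-0.03 -0.43  2.07 -0.    1.5  -0.04] pos [0.4224 0.039  0.2734] F [-1.   0.1 -0.5] open 0.0425 grip 0.0
TURN [-4.07 -4.08 -9.87] SHIFT(new) [ 6.07 -0.    4.97] SHIFT(old) [ 0.   -0.81  7.81]
```

>>> jog_arm(
  plan="0 0 0 0 0 -1 0;0 0 0 0 0 -1 0;0 0 0 0 0 -1 0;0 0 0 0 0 -1 0;0 0 0 0 0 -1 0;0 0 0 0 0 -1 0;0 0 0 0 0 -1 0;0 0 0 0 0 -1 0",
)

```text
time_s: 13.1
tool_pos: [0.4241, 0.0389, 0.2722]
tool_rot: [0.566, 3.089, 0.0]
contact_force: [-0.0, 0.3, 0.7]
opening: 0.0427
grip_force: 0.0
```

>>> jog_arm(
  plan="0 0 0 0 0 -1 0;0 0 0 0 0 -1 0;0 0 0 0 0 -0.47 0;0 0 0 0 -1 0 0;0 0 0 0 -1 0 0;0 0 0 0 -1 0 0;0 0 0 0 -1 0 0;0 0 0 0 -1 0 0",
)

```text
time_s: 13.9
tool_pos: [0.424, 0.039, 0.2737]
tool_rot: [-0.003, 2.383, 0.001]
contact_force: [-0.8, 0.2, 0.9]
opening: 0.0426
grip_force: 0.0
```

Run:
```python
from h import *
th=np.radians(45)
z=np.array([np.sin(th),0,-np.cos(th)])
R=frame(z,[0,1,0]);g=np.array([.450,.039,.074])
go(g+.019*z-.08*z,R); go(g+.019*z,R)
```

```text
t 13.9 q [-0.06 -1.01  2.5   0.06  0.9  -1.66] pos [0.424  0.039  0.2737] F [-0.8  0.2  0.9] open 0.0426 grip 0.0
TURN [ 0.01 -0.18  0.01] SHIFT(new) [6.14 0.   4.93] SHIFT(old) [6.01 0.01 5.09]
t 13.9 q [-0.06 -1.01  2.5   0.06  0.9  -1.66] pos [0.424  0.039  0.2737] F [-0.8  0.2  0.9] open 0.0426 grip 0.0
TURN [ 0.01 -0.18  0.01] SHIFT(new) [6.14 0.   8.93] SHIFT(old) [ 5.9  -0.    9.09]
```

```bash
cat > kin.py <<'E'
from h import *
from scipy.optimize import least_squares
D=[(.124,1.652,1.368,.6493,.2302),(-.09,1.83,1.40,.5584,.2507),(-.17,2.04,1.28,.499,.1765),(-.4296,2.0698,1.497,.4248,.2742),(-1.01,2.5,.9,.4257,.2737)]
D=np.array(D)
def fk(p,a,b,c):
    return np.array([p[0]+p[1]*np.sin(a)+p[2]*np.sin(a+b)+p[3]*np.sin(a+b+c),p[4]+p[1]*np.cos(a)+p[2]*np.cos(a+b)+p[3]*np.cos(a+b+c)])
def f(p): return (fk(p,D[:,0],D[:,1],D[:,2])-D[:,3:].T).ravel()
s=least_squares(f,[0,.45,.45,.25,.3]);p=s.x
def ik(r,z,pitch):
    t=least_squares(lambda q:np.r_[fk(p,q[0],q[1],pitch-q[0]-q[1])-[r,z]],[-.5,2.2]);q=t.x
    return np.round([q[0],q[1],pitch-q[0]-q[1],t.cost**.5],3)
E
python3 - <<'E'
from kin import *
print(p,np.abs(s.fun).max())
for deg in(45,35,30,25,20,15):
    th=np.radians(deg);z=np.array([np.sin(th),-np.cos(th)]);g=np.array([.452,.074])
    print(deg,ik(*(g-.061*z),np.pi-th),ik(*(g+.019*z),np.pi-th))
    # pour: lip at (.60,.085) after tip 65deg
    for tip in (0,65):
        a=np.radians(tip);Rt=lambda v:np.array([v[0]*np.cos(a)+v[1]*np.sin(a),-v[0]*np.sin(a)+v[1]*np.cos(a)])
        G=np.array([.60,.085])+Rt(np.array([-42-62,74-43])*1e-3);zz=Rt(z)
        print("   tip",tip,G,ik(*(G+.019*zz),np.pi-th+a))
E
```

```text
[0.01473299 0.43936632 0.59118111 0.2841433  0.19945478] 0.00392693658433152
45 [-1.106  2.81   0.652  0.   ] [-0.654  2.731  0.279  0.   ]
   tip 0 [0.496 0.116] [-0.559  2.601  0.314  0.   ]
   tip 65 [0.58414324 0.19235718] [0.227 1.664 1.6   0.   ]
35 [-0.882  2.661  0.752  0.   ] [-0.567  2.629  0.469  0.   ]
   tip 0 [0.496 0.116] [-0.483  2.5    0.513  0.   ]
   tip 65 [0.58414324 0.19235718] [0.332 1.571 1.762 0.   ]
30 [-0.784  2.59   0.812  0.   ] [-0.517  2.577  0.558  0.   ]
   tip 0 [0.496 0.116] [-0.438  2.448  0.607  0.   ]
   tip 65 [0.58414324 0.19235718] [0.383 1.528 1.841 0.   ]
25 [-0.691  2.521  0.876  0.   ] [-0.464  2.524  0.645  0.   ]
   tip 0 [0.496 0.116] [-0.389  2.396  0.698  0.   ]
   tip 65 [0.58414324 0.19235718] [0.433 1.487 1.919 0.   ]
20 [-0.603  2.453  0.942  0.   ] [-0.408  2.471  0.729  0.   ]
   tip 0 [0.496 0.116] [-0.338  2.343  0.787  0.   ]
   tip 65 [0.58414324 0.19235718] [0.482 1.449 1.995 0.   ]
15 [-0.517  2.386  1.01   0.   ] [-0.351  2.419  0.812  0.   ]
   tip 0 [0.496 0.116] [-0.285  2.291  0.874  0.   ]
   tip 65 [0.58414324 0.19235718] [0.53  1.414 2.07  0.   ]
```

Run:
```python
from h import *
th=np.radians(30)
z=np.array([np.sin(th),0,-np.cos(th)])
R=frame(z,[0,1,0]);g=np.array([.451,.039,.074])
go(g+.019*z-.08*z,R)
```

```text
t 13.9 q [-0.06 -1.01  2.5   0.06  0.9  -1.66] pos [0.424  0.039  0.2737] F [-0.8  0.2  0.9] open 0.0426 grip 0.0
TURN [0.01 1.57 0.01] SHIFT(new) [3.83 0.   6.27] SHIFT(old) [5.18 0.   5.21]
```

>>> jog_arm(
  plan="0 0 0 0 0.8 0 0;0 0 0 0 0.77 0 0;0.64 0 1 0 0 0 0;0.64 0 1 0 0 0 0;0.64 0 1 0 0 0 0;0.64 0 1 0 0 0 0;0.64 0 1 0 0 0 0;0.63 0 1 0 0 0 0",
)

```text
time_s: 14.7
tool_pos: [0.4164, 0.0389, 0.1295]
tool_rot: [-0.003, 2.625, 0.001]
contact_force: [0.3, -0.1, 0.1]
opening: 0.0428
grip_force: 0.0
```

Run:
```python
from h import *
th=np.radians(30)
z=np.array([np.sin(th),0,-np.cos(th)])
R=frame(z,[0,1,0]);g=np.array([.451,.039,.074])
go(g+.019*z,R)
S=sense();s=optics.snapshot("wrist");save("w2",s["image"]);a=(S["tool_rot"],S["tool_pos"])
print(proj(s,[.453,.039,.095],*a),proj(s,[.453,.033,.095],*a),proj(s,[.453,.045,.095],*a))
```

```text
t 14.7 q [-0.05 -0.75  2.56  0.04  0.82 -1.65] pos [0.4164 0.0389 0.1295] F [ 0.3 -0.1  0.1] open 0.0428 grip 0.0
TURN [ 0.01 -0.05  0.01] SHIFT(new) [-0.11  0.01  4.22] SHIFT(old) [-0.14  0.    4.22]
[321.45600343 286.04143565] [311.36358403 286.03708282] [331.54695402 286.04578785]
```

View pics/w2.png

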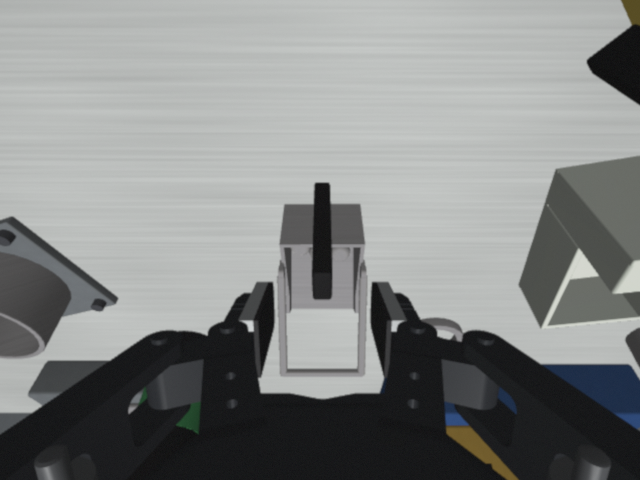

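The tail top sits at (321,284), exactly where predicted and midway between the fingers. I'll advance and grip.

>>> jog_arm(
  plan="0 0 0.8 0 0 0 0;0 0 0.8 0 0 0 0;0 0 0.8 0 0 0 0;0 0 0.8 0 0 0 0;0 0 0.6 0 0 0 0;0 0 0.4 0 0 0 0;0 0 0 0 0 0 0;0 0 0 0 0 0 1",
  grip_force=80,
)

```text
time_s: 15.55
tool_pos: [0.4579, 0.039, 0.0571]
tool_rot: [-0.003, 2.626, 0.001]
contact_force: [-0.6, -0.5, -1.1]
opening: 0.0295
grip_force: 0.0
```

>>> jog_arm(
  plan="0 0 0 0 0 0 1;0 0 0 0 0 0 1;0 0 0 0 0 0 1;0 0 0 0 0 0 1;0 0 0 0 0 0 1;0 0 0 0 0 0 1;0 0 0 0 0 0 1;0 0 0 0 0 0 1",
)

```text
time_s: 16.35
tool_pos: [0.4579, 0.039, 0.0573]
tool_rot: [-0.003, 2.625, 0.001]
contact_force: [-4.2, -0.8, 6.4]
opening: 0.011
grip_force: 78.8
```

Run:
```python
from h import *
S=sense();R=Ro.from_rotvec(S["tool_rot"]);R0=R.as_matrix()
go(S["tool_pos"]+[0,0,.12],R0)
```

```text
t 16.35 q [-0.05 -0.45  2.52  0.05  0.55 -1.65] pos [0.4579 0.039  0.0573] F [-4.2 -0.8  6.4] open 0.011 grip 78.8
TURN [-0. -0.  0.] SHIFT(new) [-2.96 -0.   -5.22] SHIFT(old) [-2.96 -0.   -5.22]
```

>>> jog_arm(
  plan="-0.2 0 -0.35 0 0 0 1;-0.4 0 -0.7 0 0 0 1;-0.5 0 -0.87 0 0 0 1;-0.5 0 -0.87 0 0 0 1;-0.5 0 -0.87 0 0 0 1;-0.4 0 -0.7 0 0 0 1;-0.3 0 -0.5 0 0 0 1;-0.15 0 -0.27 0 0 0 1",
)

```text
time_s: 17.15
tool_pos: [0.4578, 0.039, 0.175]
tool_rot: [-0.003, 2.627, 0.001]
contact_force: [-0.4, -1.0, -2.5]
opening: 0.0108
grip_force: 77.9
```

>>> jog_arm(
  plan="0 0 0 0.15 0 0.25 1;0 0 0 0.24 0 0.42 1;0 0 0 0.24 0 0.42 1;0 0 0 0.24 0 0.42 1;0 0 0 0.24 0 0.42 1;0 0 0 0.2 0 0.36 1;0 0 0 0.13 0 0.23 1;0 0 0 0 0 0 1",
)

```text
time_s: 17.95
tool_pos: [0.4573, 0.0395, 0.173]
tool_rot: [0.565, 2.576, -0.152]
contact_force: [0.0, 0.6, -3.0]
opening: 0.011
grip_force: 78.1
```

Run:
```python
from h import *
S=sense();R0=Ro.from_rotvec(S["tool_rot"]).as_matrix()
print(R0.round(3),"heading",np.arctan2(R0[1,2],R0[0,2]), "tilt",np.degrees(np.arccos(-R0[2,2])))
u=np.array([np.cos(-.432),np.sin(-.432)])
# TCP-to-lip in pail frame: TCP was at (.4579,.0573), pail origin .492
off=np.array([.554-.4579,.043-.0573]);print("lip now z",S["tool_pos"][2]+off[1])
lip=np.array([.559,-.2575])-.015*u
go([*(lip-off[0]*u),S["tool_pos"][2]],frame(np.r_[u*.5,-.866],[-u[1],u[0],0]))
```

```text
[[-0.792  0.419  0.444]
 [ 0.364  0.908 -0.208]
 [-0.49  -0.003 -0.871]] heading -0.437368471782688 tilt 29.3681754381785
lip now z 0.15868108824374091
t 17.95 q [ 0.13 -0.56  2.38 -0.34  0.9  -0.86] pos [0.4573 0.0395 0.173 ] F [ 0.   0.6 -3. ] open 0.011 grip 78.1
TURN [-0.02 -0.07  0.01] SHIFT(new) [ -4.57 -11.36   2.64] SHIFT(old) [ -4.59 -11.36   2.62]
```

>>> jog_arm(
  plan="-0.1 -0.3 0.06 0 0 0 1;-0.2 -0.6 0.11 0 0 0 1;-0.3 -0.9 0.17 0 0 0 1;-0.3 -0.9 0.17 0 0 0 1;-0.3 -0.9 0.17 0 0 0 1;-0.3 -0.9 0.17 0 0 0 1;-0.3 -0.9 0.17 0 0 0 1;-0.3 -0.9 0.17 0 0 0 1",
)

```text
time_s: 18.75
tool_pos: [0.4482, -0.097, 0.1742]
tool_rot: [0.566, 2.574, -0.152]
contact_force: [0.4, 0.7, -3.3]
opening: 0.0109
grip_force: 78.1
```

>>> jog_arm(
  plan="-0.3 -0.9 0.17 0 0 0 1;-0.3 -0.9 0.17 0 0 0 1;-0.3 -0.9 0.17 0 0 0 1;-0.3 -0.9 0.17 0 0 0 1;-0.2 -0.7 0.12 0 0 0 1;-0.15 -0.5 0.09 0 0 0 1;-0.1 -0.3 0.06 0 0 0 1;0 0 0 0 0 0 1",
)

```text
time_s: 19.55
tool_pos: [0.4401, -0.2051, 0.1743]
tool_rot: [0.568, 2.573, -0.153]
contact_force: [0.0, 0.2, -3.4]
opening: 0.0109
grip_force: 78.2
```

```bash
cat >> h.py <<'E'
U=np.array([np.cos(-.432),np.sin(-.432)]);J=np.array([.559,-.2575])
OFF=np.array([.554-.4579,.043-.0573])
def pour(d,z,tip,tilt0=29.9):
    "pose with lip d before jar centre (radial), lip height z, tipped tip degrees"
    a=np.radians(tip);o=np.array([OFF[0]*np.cos(a)+OFF[1]*np.sin(a),-OFF[0]*np.sin(a)+OFF[1]*np.cos(a)])
    t=np.radians(tilt0)-a
    return np.r_[J+(d-o[0])*U,z-o[1]],frame(np.r_[U*np.sin(t),-np.cos(t)],[-U[1],U[0],0])
E
python3 - <<'E'
from h import *
go(*pour(-.035,.092,0))
s=optics.snapshot("scene");c=s["image"][130:330,130:370];save("s3",cv2.resize(c,None,fx=3,fy=3,interpolation=cv2.INTER_CUBIC))
E
```

```text
t 19.55 q [-0.59 -0.55  2.38  0.1   0.81 -1.78] pos [ 0.4401 -0.2051  0.1743] F [ 0.   0.2 -3.4] open 0.0109 grip 78.2
TURN [-0.02 -0.05 -0.01] SHIFT(new) [1.74 0.11 2.92] SHIFT(old) [1.72 0.12 2.93]
```

View pics/s3.png

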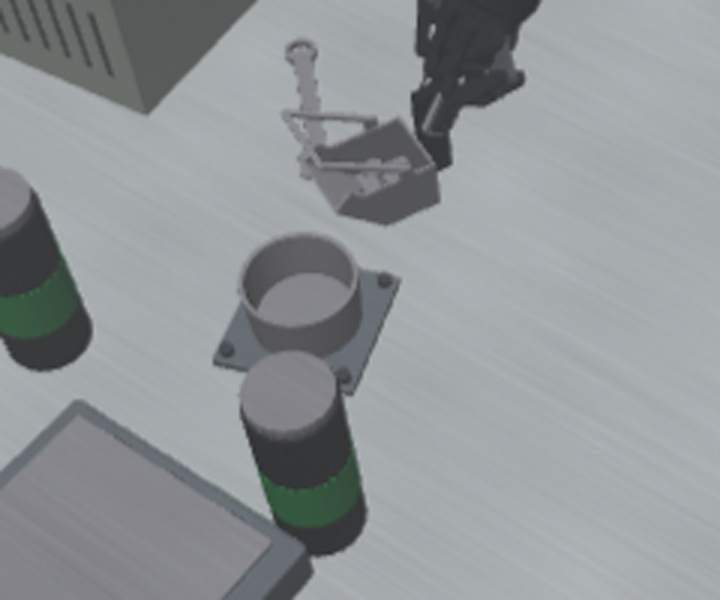

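The pail is level in front of the bowl with the balls still in it. Lip corners are at crop (311,163) and (338,215), and the bowl rim is at (300,293). I'll check the lip position against the plan.

Run:
```python
from h import *
import pickle
s=pickle.load(open("s0.pkl","rb"))["scene"];S=sense()
P=lambda x,y,z:on(s,(130+x/3-.3,130+y/3-.3),z)
print(P(311,163,.16),P(338,215,.16),"pred",np.r_[S["tool_pos"][:2]+OFF[0]*U,S["tool_pos"][2]+OFF[1]])
p0=pour(-.035,.092,0)
from h import Ro
R=Ro.from_matrix(p0[1]);prev=p0
for d,z,t in((-.032,.092,10),(-.028,.092,20),(-.025,.09,30),(-.022,.088,40),(-.02,.087,50),(-.02,.086,60),(-.02,.086,70)):
    n=pour(d,z,t);print(t,"shift",(Ro.from_matrix(prev[1]).inv().apply(n[0]-prev[0])/.02).round(2),"turn",(Ro.from_matrix(prev[1]).inv()*Ro.from_matrix(n[1])).as_rotvec().round(3)/.15);prev=n
```

```text
[ 0.51213892 -0.26672385  0.16      ] [ 0.54208832 -0.2150166   0.16      ] pred [ 0.52745762 -0.24477639  0.15990153]
10 shift [-0.71  0.   -0.54] turn [0.         1.16666667 0.        ]
20 shift [-0.77 -0.   -0.55] turn [-0.          1.16666667  0.        ]
30 shift [-0.71  0.   -0.49] turn [0.         1.16666667 0.        ]
40 shift [-0.73 -0.   -0.52] turn [0.         1.16666667 0.        ]
50 shift [-0.69  0.   -0.58] turn [ 0.          1.16666667 -0.        ]
60 shift [-0.6   0.   -0.57] turn [0.         1.16666667 0.        ]
70 shift [-0.58 -0.   -0.62] turn [ 0.          1.16666667 -0.        ]
```

The measured lip agrees with the plan to within 4 mm. I'll lower it to just above the rim.

>>> jog_arm(
  plan="0.2 0.02 0.33 0 0 0 1;0.3 0.02 0.5 0 0 0 1;0.3 0.02 0.5 0 0 0 1;0.3 0.02 0.5 0 0 0 1;0.3 0.02 0.5 0 0 0 1;0.2 0.02 0.35 0 0 0 1;0.12 0 0.25 0 0 0 1;0 0 0 0 0 0 1",
)

```text
time_s: 20.4
tool_pos: [0.4402, -0.2013, 0.1053]
tool_rot: [0.566, 2.575, -0.151]
contact_force: [0.0, -0.1, -2.7]
opening: 0.0111
grip_force: 78.1
```

Run:
```python
from h import *
go(*pour(-.035,.092,0))
```

```text
t 20.4 q [-0.58 -0.46  2.44  0.12  0.66 -1.79] pos [ 0.4402 -0.2013  0.1053] F [ 0.  -0.1 -2.7] open 0.0111 grip 78.1
TURN [-0.01 -0.06 -0.  ] SHIFT(new) [-0.04 -0.06 -0.04] SHIFT(old) [-0.04 -0.06 -0.04]
```

>>> jog_arm(
  plan="-0.35 0 -0.27 0 0.58 0 1;-0.36 0 -0.27 0 0.58 0 1;-0.38 0 -0.27 0 0.58 0 1;-0.38 0 -0.28 0 0.58 0 1;-0.36 0 -0.25 0 0.58 0 1;-0.36 0 -0.25 0 0.58 0 1;-0.18 0 -0.13 0 0.29 0 1;-0.18 0 -0.13 0 0.29 0 1",
)

```text
time_s: 21.2
tool_pos: [0.4783, -0.2191, 0.1555]
tool_rot: [-0.656, -2.98, -0.027]
contact_force: [0.0, -0.1, -4.0]
opening: 0.011
grip_force: 78.3
```

Run:
```python
from h import *
go(*pour(-.022,.088,36)); go(*pour(-.02,.086,70))
prev=pour(-.022,.088,35)
for d,z,t in((-.021,.087,45),(-.02,.086,55),(-.02,.085,70)):
    n=pour(d,z,t);print(t,"shift",(Ro.from_matrix(prev[1]).inv().apply(n[0]-prev[0])/.02).round(2));prev=n
```

```text
t 21.2 q [-0.53 -0.03  1.95 -0.01  1.32 -1.66] pos [ 0.4783 -0.2191  0.1555] F [ 0.  -0.1 -4. ] open 0.011 grip 78.3
TURN [-0.01  0.1  -0.01] SHIFT(new) [ 0.1  -0.05 -0.02] SHIFT(old) [ 0.1  -0.05 -0.02]
t 21.2 q [-0.53 -0.03  1.95 -0.01  1.32 -1.66] pos [ 0.4783 -0.2191  0.1555] F [ 0.  -0.1 -4. ] open 0.011 grip 78.3
TURN [-0.01  4.06 -0.01] SHIFT(new) [-1.08 -0.05 -2.59] SHIFT(old) [-2.37 -0.05 -1.51]
45 shift [-0.64  0.   -0.57]
55 shift [-0.64  0.   -0.58]
70 shift [-0.93 -0.   -0.84]
```

Tipped about 35°. Now slowly through 70°, then hold.

>>> jog_arm(
  plan="-0.2 0 -0.19 0 0.39 0 1;-0.21 0 -0.19 0 0.39 0 1;-0.21 0 -0.19 0 0.39 0 1;-0.21 0 -0.19 0 0.39 0 1;-0.21 0 -0.19 0 0.39 0 1;-0.21 0 -0.19 0 0.39 0 1;-0.21 0 -0.19 0 0.39 0 1;-0.21 0 -0.19 0 0.39 0 1",
)

```text
time_s: 22.0
tool_pos: [0.5151, -0.236, 0.1738]
tool_rot: [-0.558, -2.531, -0.157]
contact_force: [-0.3, 0.3, -3.4]
opening: 0.011
grip_force: 78.3
```

>>> jog_arm(
  plan="-0.21 0 -0.19 0 0.39 0 1;-0.2 0 -0.19 0 0.39 0 1;-0.15 0 -0.15 0 0.3 0 1;0 0 0 0 0 0 1;0 0 0 0 0 0 1;0 0 0 0 0 0 1;0 0 0 0 0 0 1;0 0 0 0 0 0 1",
)

```text
time_s: 22.8
tool_pos: [0.5271, -0.2415, 0.1761]
tool_rot: [-0.523, -2.372, -0.195]
contact_force: [0.3, 0.3, -2.9]
opening: 0.0111
grip_force: 78.5
```

Run:
```python
from h import *
go(*pour(-.02,.086,70))
go(*pour(-.03,.15,0))
s=optics.snapshot("scene");t=optics.snapshot("top")
a=cv2.resize(s["image"][150:280,160:320],None,fx=4,fy=4,interpolation=cv2.INTER_CUBIC);save("s4",a)
```

```text
t 22.8 q [-0.5   0.45  1.46 -0.05  1.95 -1.64] pos [ 0.5271 -0.2415  0.1761] F [ 0.3  0.3 -2.9] open 0.0111 grip 78.5
TURN [-0.   -0.15 -0.01] SHIFT(new) [ 0.31 -0.06 -0.08] SHIFT(old) [ 0.31 -0.06 -0.07]
t 22.8 q [-0.5   0.45  1.46 -0.05  1.95 -1.64] pos [ 0.5271 -0.2415  0.1761] F [ 0.3  0.3 -2.9] open 0.0111 grip 78.5
TURN [-0.01 -8.29 -0.01] SHIFT(new) [ 4.21 -0.06 -1.74] SHIFT(old) [ 3.   -0.06  3.43]
```

Now a little extra tip and a hold, then lift straight up and view.

>>> jog_arm(
  plan="-0.2 0 -0.19 0 0.39 0 1;-0.2 0 -0.19 0 0.39 0 1;0 0 0 0 0 0 1;0 0 0 0 0 0 1;0 0 0 0 0 0 1;0 0 0 0 0 0 1;0 0 0 0 0 0 1;0 0 0 0 0 0 1",
)

```text
time_s: 23.7
tool_pos: [0.5371, -0.2461, 0.176]
tool_rot: [-0.498, -2.257, -0.22]
contact_force: [-0.5, -0.2, -2.2]
opening: 0.0109
grip_force: 78.5
```

>>> jog_arm(
  plan="0.3 0 -0.3 0 0 0 1;0.5 0 -0.5 0 0 0 1;0.65 0 -0.65 0 0 0 1;0.65 0 -0.65 0 0 0 1;0.65 0 -0.65 0 0 0 1;0.5 0 -0.5 0 0 0 1;0.3 0 -0.3 0 0 0 1;0 0 0 0 0 0 1",
)

```text
time_s: 24.5
tool_pos: [0.5427, -0.2486, 0.2776]
tool_rot: [-0.498, -2.26, -0.219]
contact_force: [-1.0, -0.0, -1.9]
opening: 0.0106
grip_force: 78.5
```

Run:
```python
from h import *
import pickle
go(*pour(-.10,.17,0))
d=pickle.load(open("s0.pkl","rb"))
s=optics.snapshot("scene");t=optics.snapshot("top")
f=lambda i,x,y,k,w,h:cv2.resize(i[y:y+h,x:x+w],None,fx=k,fy=k,interpolation=cv2.INTER_CUBIC)
save("s4",np.hstack([f(s["image"],180,160,5,80,110),f(t["image"],370,170,5,80,110)]))
```

```text
t 24.5 q [-0.5   0.48  1.29 -0.06  2.21 -1.65] pos [ 0.5427 -0.2486  0.2776] F [-1.  -0.  -1.9] open 0.0106 grip 78.5
TURN [-0.01 -9.06 -0.01] SHIFT(new) [10.02 -0.06 -0.38] SHIFT(old) [ 2.47 -0.07  9.72]
```

View pics/s4.png

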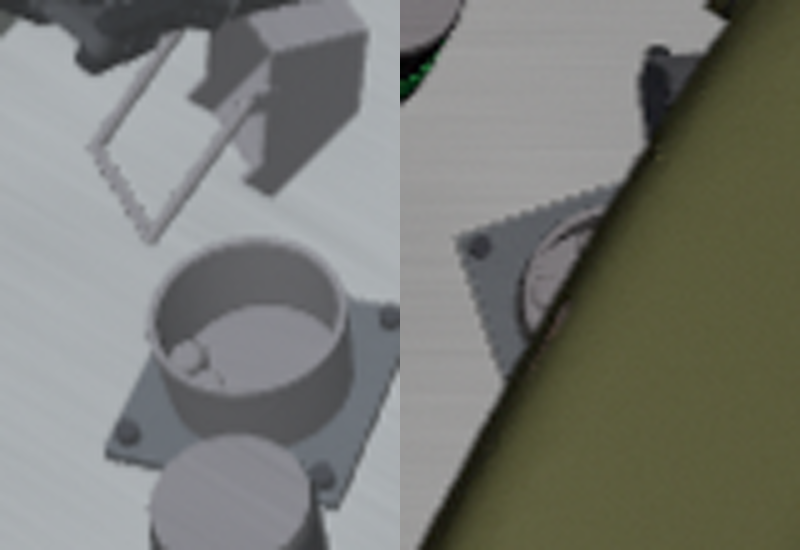

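Balls lie in the bowl around crop (190,360) and none show on the table. The wrist load fell by about 1.2 N, which is five balls' weight. I'll level the pail and bring it back over bare table.

>>> jog_arm(
  plan="0 0 0 0 -1 0 1;0 0 0 0 -1 0 1;0 0 0 0 -1 0 1;0 0 0 0 -1 0 1;0 0 0 0 -1 0 1;0 0 0 0 -1 0 1;0 0 0 0 -1 0 1;0 0 0 0 -1 0 1",
)

```text
time_s: 25.4
tool_pos: [0.5414, -0.2478, 0.2749]
tool_rot: [0.598, 2.721, -0.112]
contact_force: [0.5, 0.5, -1.7]
opening: 0.0112
grip_force: 78.4
```

>>> jog_arm(
  plan="0 0 0 0 -1 0 1;0.5 0 -0.28 0 0 0 1;0.8 0 -0.45 0 0 0 1;0.8 0 -0.45 0 0 0 1;0.8 0 -0.45 0 0 0 1;0.5 0 -0.28 0 0 0 1;0.2 0 -0.1 0 0 0 1;0 0 0 0 0 0 1",
)

```text
time_s: 26.2
tool_pos: [0.467, -0.2135, 0.2757]
tool_rot: [0.567, 2.581, -0.149]
contact_force: [0.3, 0.4, -2.5]
opening: 0.0112
grip_force: 78.4
```

Run:
```python
from h import *
R=pour(0,.1,0)[1]
go([.46,-.03,.175],R); go([.46,-.03,.30],R)
```

```text
t 26.2 q [-0.57 -0.54  2.19  0.08  0.98 -1.73] pos [ 0.467  -0.2135  0.2757] F [ 0.3  0.4 -2.5] open 0.0112 grip 78.4
TURN [-0.01 -0.1  -0.  ] SHIFT(new) [6.12 8.19 2.29] SHIFT(old) [6.08 8.19 2.36]
t 26.2 q [-0.57 -0.54  2.19  0.08  0.98 -1.73] pos [ 0.467  -0.2135  0.2757] F [ 0.3  0.4 -2.5] open 0.0112 grip 78.4
TURN [-0.01 -0.1  -0.  ] SHIFT(new) [ 3.    8.19 -3.13] SHIFT(old) [ 3.05  8.18 -3.1 ]
```

>>> jog_arm(
  plan="0.3 0.4 0.11 0 -0.1 0 1;0.6 0.8 0.23 0 0 0 1;0.7 0.95 0.27 0 0 0 1;0.7 0.95 0.27 0 0 0 1;0.7 0.95 0.27 0 0 0 1;0.7 0.95 0.27 0 0 0 1;0.7 0.95 0.27 0 0 0 1;0.7 0.95 0.27 0 0 0 1",
)

```text
time_s: 27.0
tool_pos: [0.4626, -0.0583, 0.1895]
tool_rot: [0.564, 2.566, -0.153]
contact_force: [0.2, -0.1, -1.8]
opening: 0.0109
grip_force: 78.5
```

>>> jog_arm(
  plan="0.5 0.65 0.19 0 0 0 1;0.35 0.45 0.12 0 0 0 1;0.15 0.2 0.06 0 0 0 1;0 0 0 0 0 0 1;0 0 0 0 0 0 1;0 0 0 0 0 0 1;0 0 0 0 0 0 1;0 0 0 0 0 0 1",
)

```text
time_s: 27.8
tool_pos: [0.4615, -0.0308, 0.1745]
tool_rot: [0.565, 2.564, -0.154]
contact_force: [-0.5, 0.1, -2.8]
opening: 0.011
grip_force: 78.4
```

Run:
```python
from h import *
R=pour(0,.1,0)[1]
p=sense()["tool_pos"]
go([*p[:2],.0575],R)
```

```text
t 27.8 q [-0.08 -0.59  2.4  -0.24  0.85 -1.1 ] pos [ 0.4615 -0.0308  0.1745] F [-0.5  0.1 -2.8] open 0.011 grip 78.4
TURN [-0.02  0.02 -0.01] SHIFT(new) [2.92 0.   5.07] SHIFT(old) [2.93 0.01 5.06]
```

>>> jog_arm(
  plan="0.23 0 0.4 0 0 0 1;0.46 0 0.8 0 0 0 1;0.46 0 0.8 0 0 0 1;0.46 0 0.8 0 0 0 1;0.46 0 0.8 0 0 0 1;0.35 0 0.6 0 0 0 1;0.23 0 0.4 0 0 0 1;0.12 0 0.2 0 0 0 1",
)

```text
time_s: 28.6
tool_pos: [0.4606, -0.0307, 0.0618]
tool_rot: [0.564, 2.567, -0.154]
contact_force: [0.6, -0.3, -2.4]
opening: 0.0107
grip_force: 78.5
```

>>> jog_arm(
  plan="0.06 0 0.1 0 0 0 1;0.03 0 0.05 0 0 0 1;0.03 0 0.05 0 0 0 1;0 0 0 0 0 0 1;0 0 0 0 0 0 1;0 0 0 0 0 0 1;0 0 0 0 0 0 1;0 0 0 0 0 0 1",
)

```text
time_s: 29.4
tool_pos: [0.4614, -0.0306, 0.0588]
tool_rot: [0.564, 2.564, -0.154]
contact_force: [-0.0, 1.2, -2.1]
opening: 0.0108
grip_force: 78.5
```

Run:
```python
from h import *
go([*sense()["tool_pos"][:2],.0575],pour(0,.1,0)[1])
```

```text
t 29.4 q [-0.08 -0.4   2.49 -0.33  0.58 -0.98] pos [ 0.4614 -0.0306  0.0588] F [-0.   1.2 -2.1] open 0.0108 grip 78.5
TURN [-0.01  0.02 -0.  ] SHIFT(new) [0.03 0.   0.05] SHIFT(old) [0.03 0.   0.05]
```

>>> jog_arm(
  plan="0.02 0 0.03 0 0 0 1;0.02 0 0.03 0 0 0 1;0.01 0 0.02 0 0 0 1;0 0 0 0 0 0 1;0 0 0 0 0 0 1;0 0 0 0 0 0 1;0 0 0 0 0 0 1;0 0 0 0 0 0 1",
)

```text
time_s: 30.2
tool_pos: [0.4617, -0.0306, 0.0573]
tool_rot: [0.563, 2.564, -0.154]
contact_force: [-0.8, -1.4, 3.0]
opening: 0.0109
grip_force: 79.0
```

Contact: the pail is on the table. Now open part way and back off along the tool axis.

>>> jog_arm(
  plan="0 0 0 0 0 0 0.5;0 0 0 0 0 0 0;0 0 0 0 0 0 0;0 0 0 0 0 0 0;0 0 0 0 0 0 0;0 0 -0.3 0 0 0 0;0 0 -0.6 0 0 0 0;0 0 -0.8 0 0 0 0",
)

```text
time_s: 31.0
tool_pos: [0.4451, -0.0233, 0.086]
tool_rot: [0.564, 2.566, -0.154]
contact_force: [-0.3, 0.9, -0.6]
opening: 0.0427
grip_force: 0.0
```

>>> jog_arm(
  plan="0 0 -1 0 0 0 0;0 0 -1 0 0 0 0;-0.5 0 -0.85 0 0 0 0;-0.5 0 -0.85 0 0 0 0;-0.5 0 -0.85 0 0 0 0;-0.5 0 -0.85 0 0 0 0;-0.5 0 -0.85 0 0 0 0;0 0 0 0 0 0 0",
)

```text
time_s: 31.8
tool_pos: [0.4299, -0.015, 0.2238]
tool_rot: [0.563, 2.558, -0.152]
contact_force: [0.7, -0.1, -0.2]
opening: 0.0428
grip_force: 0.0
```

Run:
```python
from h import *
import pickle
S=sense();print(S["time_s"],S["tool_pos"],S["contact_force"],S["q"])
s=optics.snapshot("scene");d=pickle.load(open("s0.pkl","rb"))["scene"]
# dark tail slab: upright if its top projects where expected
g=cv2.cvtColor(s["image"],cv2.COLOR_RGB2GRAY).astype(int);g0=cv2.cvtColor(d["image"],cv2.COLOR_RGB2GRAY).astype(int)
o=np.array([.4617,-.0306])+.034*U
for n,x,z in(("tailtop",-.039,.095),("tailmid",-.039,.07),("lip",.062,.043),("lip+20 ahead",.082,.043)):
    u,v=proj(s,[*(o+x*U),z]).round().astype(int);print(n,u,v,g[v,u],"was",g0[v,u])
m=cv2.morphologyEx((abs(g-g0)>25).astype(np.uint8),cv2.MORPH_OPEN,np.ones((2,2)))
n,l,st,c=cv2.connectedComponentsWithStats(m)
print([(x.tolist(),on(s,cc,0).round(3)[:2].tolist()) for x,cc in zip(st[1:],c[1:]) if x[4]>8])
# bright/dark detail inside bowl now vs before
b=m[185:260,195:265].sum();print("changed px in bowl area",b)
```

```text
31.8 [ 0.42986061 -0.01503594  0.22376676] [ 0.6700007  -0.1473463  -0.24592111] [-0.03411463 -0.74155067  2.39922886 -0.23484772  1.00060511 -1.09350593]
tailtop 329 230 65 was 161
tailmid 329 236 61 was 162
lip 293 260 132 was 162
lip+20 ahead 286 264 168 was 161
[([479, 0, 16, 17, 118], [-0.808, -0.162]), ([448, 0, 103, 143, 5897], [-0.485, 0.032]), ([555, 0, 9, 8, 48], [-0.984, 0.06]), ([566, 0, 74, 98, 3420], [-0.843, 0.284]), ([525, 11, 40, 74, 547], [-0.69, 0.113]), ([427, 16, 14, 6, 39], [-0.627, -0.288]), ([447, 18, 20, 22, 86], [-0.62, -0.181]), ([418, 23, 41, 23, 288], [-0.547, -0.238]), ([335, 33, 81, 165, 4774], [0.003, -0.164]), ([461, 41, 11, 18, 71], [-0.512, -0.105]), ([434, 53, 21, 24, 86], [-0.399, -0.131]), ([439, 55, 20, 23, 85], [-0.4, -0.114]), ([421, 62, 13, 13, 79], [-0.351, -0.17]), ([402, 64, 26, 18, 175], [-0.308, -0.195]), ([402, 78, 17, 16, 120], [-0.244, -0.177]), ([441, 79, 8, 5, 30], [-0.322, -0.091]), ([429, 80, 8, 7, 33], [-0.291, -0.119]), ([429, 90, 10, 12, 55], [-0.238, -0.088]), ([637, 217, 3, 7, 16], [-0.083, 0.589]), ([215, 229, 4, 5, 13], [0.564, -0.309]), ([289, 228, 47, 45, 1259], [0.477, -0.058]), ([637, 233, 3, 12, 31], [-0.021, 0.605]), ([285, 238, 12, 3, 25], [0.478, -0.133]), ([439, 282, 6, 8, 37], [0.385, 0.25]), ([411, 291, 38, 51, 1055], [0.483, 0.27])]
changed px in bowl area 17
```

Run:
```python
from h import *
import pickle
t=optics.snapshot("top");i=cv2.cvtColor(t["image"],cv2.COLOR_RGB2GRAY)
d=pickle.load(open("s0.pkl","rb"))["top"]
df=cv2.absdiff(t["image"],d["image"]).max(2)
c=i[205:255,387:437];print("bowl diff>10:",(df[205:255,387:437]>10).sum())
k=cv2.resize(c,None,fx=8,fy=8,interpolation=cv2.INTER_CUBIC)
h=cv2.HoughCircles(k,cv2.HOUGH_GRADIENT,1,44,param1=60,param2=13,minRadius=22,maxRadius=32)
print(None if h is None else (h[0]/8).round(1).tolist())
print("pail diff",(df[250:262,325:345]>10).sum())
sub=df[205:255:2,387:437:2]
for r in sub: print("".join(" .:*#"[min(4,int(v)//10)] for v in r))
```

```text
bowl diff>10: 86
None
pail diff 231
                         
                         
                         
                         
                         
                         
         .               
         :  .   :#.      
          :.:  . .:      
             :.#:.*.     
     .          .        
                .:       
                         
     .:
```

Run:
```python
from h import *
import pickle
t=optics.snapshot("top");d=pickle.load(open("s0.pkl","rb"))["top"]
df=cv2.absdiff(t["image"],d["image"]).max(2)[210:245,390:435]
for r in df: print("".join(" .:*#"[min(4,(int(v)+2)//5)] for v in r))
```

```text
.................... ........................
.............................................
.............................................
........ ............. ......................
................. .......  .. ...... ........
.............. .... ... .. .  . .............
............ ...*.:.. ....  .. ..............
:..........   .*:  ... .....:.:. . ..........
....... .......*..... #:.:.:#####  .....:....
.......... ....#:....##... ..####*...........
...............*#....#*...*:..*### ..........
................##***#* ..#* ..*## ..........
..... ...........:##.##...##:.:.*##.. .......
.................. ...###:####*# ##: ........
.......................:*#.*##.  *#...  .....
.... :.*:.. ..........:.....#* ..............
... ..  .... ...............##*..:...........
...... ......................:###... ........
... .. ...............................  .....
......  ....*.......................  . .....
......**. .: .......................  .......
.... ..####..................................
.... ....  ....................:.............
... .................................   .....
...  .................................. .....
.....................................  ......
 ............................................
...... .............................  .......
...... ............................ .........
. ...............:.................. ........
.................................. ..........
...... ......................................
............................... ........... .
........  ............:..................... 
.. . .............:................. ...... .
```

Five ball outlines show in the bowl, and the pail stands upright and released, clear of the arm.

```bash
python3 -c "
from workcell import hand_in
print(hand_in())"
```

```text
the job is handed in; nothing more can be done
None
```

All five balls are in the grinding bowl, the empty pail stands upright on the bare table clear of the dock, and the job was handed in at about 32 s; the hand-in returned no verdict.

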